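# Open the sanding hood to its working height

## Task

Get the bench dust hood ready for rubbing down lacquer: with its window still shut, first start the extraction by pressing the flat start button on the control box fully down and letting it spring back, leaving the mushroom-headed stop button alone. Then, with the fingertips beneath the lip, gently push the counterweighted window up until the pointer on its frame stands opposite the gap in the brass index clip, and leave it there. Push only: do not pinch the lip or shift the clip, and leave everything else on the table where it is.

Things in the scene. Friction and masses are not known exactly. Their poses are not given: they have to be found in the camera images.
- sash (a joint): travel of the hood's window along its slope, m: 0 shut, 0.15 at the upper stop. The window, 276 mm wide, leans back 35 degrees from upright and slides up and away from the robot. Two side weights balance it and the guides rub: moving it either way takes about 3 to 5 N along the slope, and it stays where it is left.
- pointer_tip (a point): tip of the small dark pointer on the left stile of the window's frame, 54 mm up the slope from the lip's front edge and 153 mm left of the lip's middle; moves with the window. Axes as for the lip
- index_gap (a point): middle of the 16 mm gap between the two prongs of the brass C-shaped index clip (40 mm tall) clamped on the left jamb beside the window; the pointer passes along the open side of the gap. It is 70 to 130 mm up the slope from the pointer when the window is shut. Axes as for the lip
- start_button (a joint): press of the start button, m: 0 out, 0.005 fully down; spring 2 N at first, 4.5 N at the bottom
- start_top (a point): middle of the top of the start button: a flat black button 28 mm across in a steel collar, 67 mm above the table; it stands 8 mm out of its collar and is pressed straight down
- stop_button (a joint): press of the stop button, m: 0 out, 0.005 fully down; not to be pressed
- stop_top (a point): crown of the stop button: a black mushroom head 40 mm across, 81 mm above the table, 64 mm behind the start button on the same box
- station: the grey control box of the extraction, 140 (x) by 80 (y) by 53 mm, fixed, on one or the other side of the hood; origin under its middle; the start button at x = -32 mm, the stop button at x = +32 mm
- hood: white bench dust hood, fixed, 310 mm deep (x), 400 mm wide over its weights, 485 mm tall plus a fan box; origin under its middle, sloping front on its -x side. Below the window its upright sill front, 155 mm tall, stands 34 mm further in than the lip's front edge when shut.
- tin: a loose lever-lid tin 73 mm across, 78 mm tall, beside the hood on the side away from the control box; origin under its middle
- tape_roll: a loose roll of masking tape 104 mm across, 25 mm tall, lying flat; origin under its middle
- grey_block: a loose grey sanding block 48x74x28 mm; origin under its middle
- putty_jar: a loose jar 66 mm across, 82 mm tall; origin under its middle
- lip_edge (a point): aluminium lip on the window's lower edge, 220 mm long. Origin: mid-length, in the axis of its round front edge (bar 12 mm across), 186 mm above the table when shut. y along the lip, z up the slope (the way it slides), x square to the window, into the hood (35 degrees down). A flat ledge, underside 6 mm below the origin, runs 40 mm in +x to the window; a cover slopes up from edge to window.
- swatch: a loose lacquer sample plate 95x60x9 mm lying in front of the hood; origin under its middle
Things that resemble listed ones, but are neither listed nor needed, are in the scene too. There is more than one size of the station; the job needs the larger.

How it is judged:
By the outcome, as a careful person would: the job done as asked, in the order asked, and still so for the second after the job is handed in, with the robot touching nothing.
It also fails if it takes over 54 s, if anything falls off the work surface, if the arm or the gripper's body presses on something with over 40 N, if the wrist force passes 120 N, or if a joint passes its speed limit or range.

## Robot

A 7-joint arm with a two-finger parallel gripper is mounted at the origin on a cart in front of the work surface, level with it; the furniture and walls round the work are solid. World frame = base frame: x ahead of the robot, y to its left, z up, the work surface at z = 0. Lengths are in m, angles in rad, forces in N, time in s.
With the tool pointing down it reaches from about 0.425 to 0.925 m from the base axis. Payload 6.8 kg.
Tool frame: the origin (TCP) lies at the very end of the fingers, on their centre line; the grasp point (between the pads) lies r.grip_depth behind it (r.grip_depth is the distance from the TCP to the grasp point, in m); z points along the fingers, x is the direction in which the jaws open and shut, and the axes are right-handed (so a half turn about z gives the same grasp; the last joint's range is limited). The gripper opens to 85 mm and grips with 20 to 120 N. Pads are 22 mm wide; open, the fingers measure 114 mm over their backs; the gripper's body (76 mm by 85 mm) begins 54 mm behind the grasp point. The pads swing forward as they close: fully open they stand 13 mm farther back than shut.
Start: joints at [1.098, 0.477, 0.022, 1.555, -0.011, 1.109, -0.083], TCP at [0.241, -0.631, 0.231] pointing down, gripper open.
Joint ranges: [-2.96, 2.96], [-0.34, 2.1], [-1.41, 1.46], [0.24, 2.44], [-1.37, 4.51], [0.17, 1.92], [-2.96, 2.96]. Speed limits (rad/s): [2.39, 2.39, 3.14, 3.14, 3.14, 3.14, 3.14].

## Interface

Orientations are given as a rotation vector (axis times angle).
In Python, from bench import readout, grab_frame, workorder, r gives the robot as it stands.
- The arm moves only by the shell command python3 -m handwheel 'ROWS' [FORCE]. ROWS is text: rows parted by semicolons, each of 7 numbers parted by spaces: the shift along the tool's x, y, z in mm, then the turn, a rotation vector about the tool's x, y, z in degrees, then the finger opening in mm, from 0 to 85.4. A call has 1 to 12 rows; each row is the pose to reach, as a shift and turn from the pose commanded when the call began, along the tool's axes at that moment; what a row does not reach only later rows make up. A row lasts 1/8 s, in which the tool goes at most 62.5 mm and 10.7 degrees, less where a joint would pass 70% of its speed; a pose out of reach is approached as far as the arm can. A call with a gripper value outside its range is refused whole. The fingers move at their own pace and stop on an object; FORCE is the grip in N (left out, the last holds). Time passes only in rows, so rows that repeat a pose let the fingers close. It gives the time, the measured TCP pose, the force and the opening at its end, in the units of the state.
- readout.get_obs(): the state, without advancing time (a new reading comes with each control period).
- grab_frame(name): name is "scene" or "top"; returns a dict with "pixels" (400x640x3 uint8, red, green, blue), "fx", "fy", "cx", "cy" (pixels), "rvec" (rotation vector, rad) and "tvec" (3), from world to camera coordinates, as OpenCV has them. Camera axes: x right, y down, z forward; pixel columns grow to the right and rows downward; lengths in m; the calibration is good to about 2 mm. A picture is of the moment at which its call begins. There is no depth.
- workorder.hand_in(): hands the job in, once; it reports no verdict.
The state is a dict: "clock": time; "joints": joint angles; "qvel": joint speeds; "tau": joint torques, N m; "tcp_pos": TCP position; "orientation": TCP orientation; "contact_force": force on the tool from outside, world axes, zero at the start; "moment": the same for the moment, N m; "grip_width": finger opening in m.
Only numpy, scipy, OpenCV 4.12 (cv2) and the standard library are available. Lean on these libraries where they do the work, as an engineer would, in place of code of your own. Each camera call takes 0.05 s, during which the arm holds its last target.

## Working session

There is one attempt and no reset: what is moved stays moved. The work goes in short steps, Python scripts to look and compute and a shell command to move; the robot and the scene stay as the last step left them, time stands still between calls to the robot, and variables do not carry over. Pictures are saved under pics/ and viewed, and the job is handed in when it is done.

```bash
mkdir -p pics; ls; python3 - <<'E'
from bench import readout, grab_frame, workorder, r
import cv2
print(readout.get_obs()); print(r.grip_depth)
for n in("scene","top"):
    f=grab_frame(n); cv2.imwrite(f"pics/{n}0.png",f["pixels"][:,:,::-1]); print(n,{k:v for k,v in f.items() if k!="pixels"})
E
```

```text
pics
{'clock': 0.0, 'joints': array([ 1.09792264,  0.47780734,  0.02238129,  1.55645305, -0.01149159,
        1.10930312, -0.08307823]), 'qvel': array([ 0.00028956, -0.00135586,  0.00034941, -0.00232162,  0.00030134,
       -0.0011646 , -0.00032639]), 'tau': array([-1.00034072e-06, -5.96456122e+01,  1.60791814e+00, -2.81199878e+01,
        1.24719847e-02,  9.38360958e-03,  2.42095304e-06]), 'tcp_pos': array([ 0.24054558, -0.63004886,  0.230321  ]), 'orientation': array([-2.58677719e+00,  1.78114919e+00,  2.51911923e-03]), 'contact_force': array([-0.75626294,  0.23756954,  0.56717578]), 'moment': array([ 0.00881813, -0.0285687 ,  0.00234055]), 'grip_width': 0.0854391188004915}
0.0187
scene {'fx': 466.1022323282188, 'fy': 466.1022323282188, 'cx': 326.710170637252, 'cy': 202.8905520706217, 'rvec': array([ 0.73735496, -2.59595585,  1.15424438]), 'tvec': array([0.54395564, 0.31597477, 1.53925869])}
top {'fx': 507.06328766024427, 'fy': 507.06328766024427, 'cx': 318.44998014302365, 'cy': 196.51983663167155, 'rvec': array([ 2.03415327, -2.18004595,  0.24140493]), 'tvec': array([0.07848646, 0.62722196, 1.53081453])}
```

View pics/scene0.png

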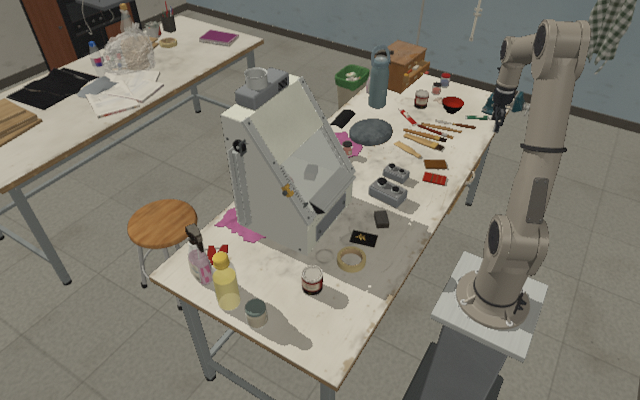

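View pics/top0.png

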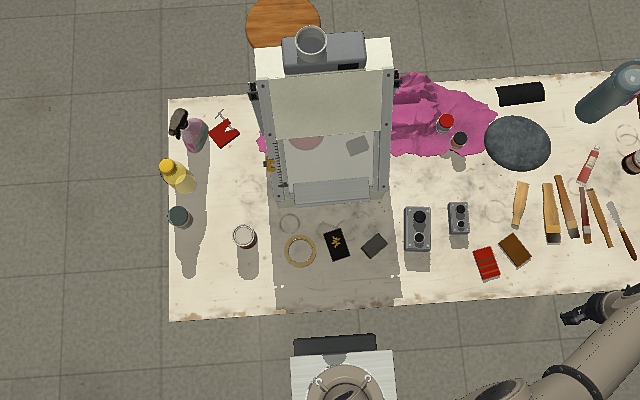

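The scene picture shows the hood with its brass clip near (287,190) and two control boxes near (388,190) and (397,172). In the top picture the boxes are at (418,228), the larger, and (458,217), the smaller. The larger one fits "the larger station", so I'll enlarge it to confirm.

```bash
cat > h.py <<'E'
from bench import readout, grab_frame, workorder, r
import cv2, numpy as np
from scipy.spatial.transform import Rotation as Ro
def cam(f): return cv2.Rodrigues(f["rvec"])[0], f["tvec"].reshape(3)
def proj(f,p):
    R,t=cam(f); c=(R@np.atleast_2d(p).T).T+t
    return np.c_[c[:,0]/c[:,2]*f["fx"]+f["cx"], c[:,1]/c[:,2]*f["fy"]+f["cy"]]
def ray(f,u,v):
    R,t=cam(f); d=R.T@np.array([(u-f["cx"])/f["fx"],(v-f["cy"])/f["fy"],1]); return -R.T@t,d/np.linalg.norm(d)
def onz(f,u,v,z):
    o,d=ray(f,u,v); return o+d*(z-o[2])/d[2]
def tri(l):
    A=np.zeros((3,3));b=np.zeros(3)
    for f,u,v in l:
        o,d=ray(f,u,v);P=np.eye(3)-np.outer(d,d);A+=P;b+=P@o
    x=np.linalg.solve(A,b); return x,[np.linalg.norm((np.eye(3)-np.outer(d,d))@(x-o)) for o,d in [ray(*q) for q in l]]
def crop(f,x,y,w,h,s,name):
    im=f["pixels"][y:y+h,x:x+w,::-1]; im=cv2.resize(im,None,fx=s,fy=s,interpolation=cv2.INTER_CUBIC)
    st=10
    for i in range((x+st-1)//st*st,x+w,st):
        cv2.line(im,(int((i-x+.5)*s),0),(int((i-x+.5)*s),5),(0,0,255),1); 
        if i%20==0: cv2.putText(im,str(i),(int((i-x+.5)*s)-10,16),0,.4,(0,0,255))
    for i in range((y+st-1)//st*st,y+h,st):
        cv2.line(im,(0,int((i-y+.5)*s)),(5,int((i-y+.5)*s)),(0,0,255),1); cv2.putText(im,str(i),(7,int((i-y+.5)*s)+4),0,.4,(0,0,255))
    cv2.imwrite(f"pics/{name}.png",im)
E
python3 - <<'E'
from h import *
a=grab_frame("scene");b=grab_frame("top")
crop(a,355,155,80,60,9,"s_st");crop(b,390,190,90,70,8,"t_st")
crop(b,250,120,150,90,5,"t_w");crop(a,260,150,100,100,6,"s_w")
E
```

```text
(no output)
```

View pics/s_st.png

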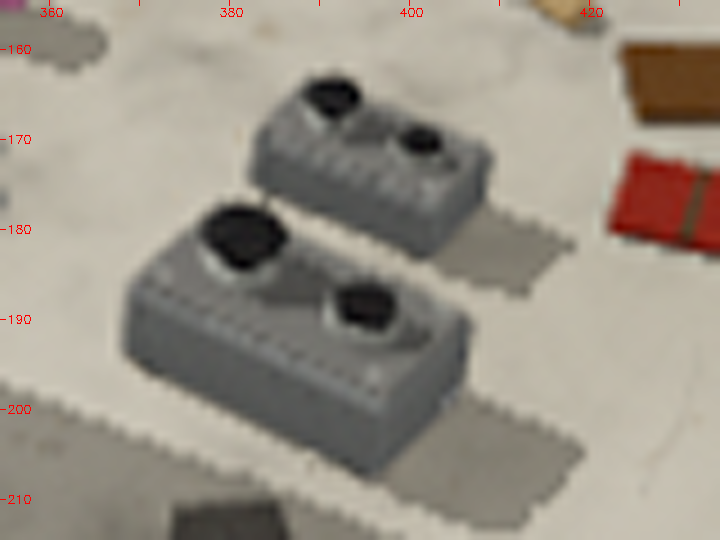

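View pics/t_st.png

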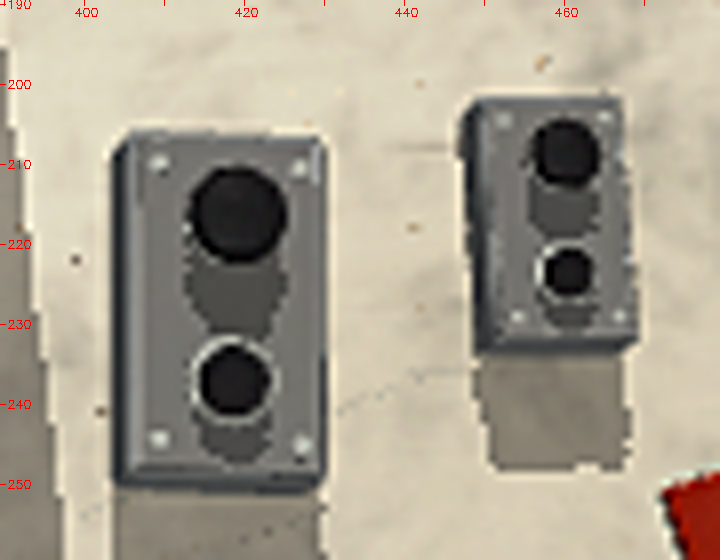

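View pics/t_w.png

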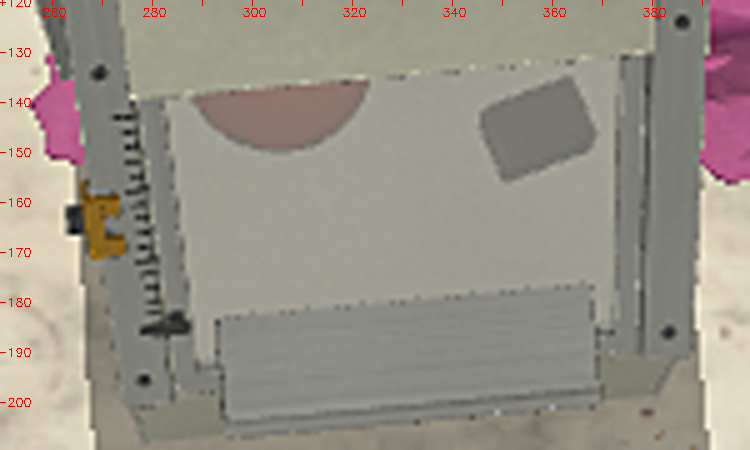

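View pics/s_w.png

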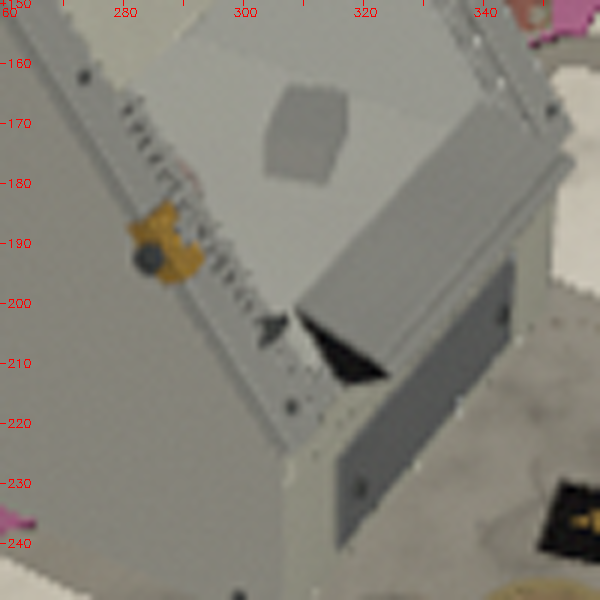

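```bash
python3 - <<'E'
from h import *
np.set_printoptions(precision=4,suppress=True)
a=grab_frame("scene");b=grab_frame("top")
T=lambda n,s,t: print(n,*tri([(a,*s),(b,*t)]))
print("start",onz(b,418.5,237,.067),onz(a,394.8,188.3,.067)); T("start",(394.8,188.3),(418.5,237))
print("stop",onz(b,419.3,216.2,.081),onz(a,381.5,180.3,.081))
print("lip L",onz(b,294.8,206.3,.186),"R",onz(b,369.8,199.8,.186))
print("lip L s",onz(a,324.5,212.5,.186),"R",onz(a,355,177,.186))
T("tip",(303,207),(278,185.7)); T("gap",(289.5,190),(274,164.5))
for n,u,v,z in [("tape",300,251,.025),("swatch",337,244,.009),("block",374,245,.028),("jar",245,237,.082),("boxcorner FL",405,249,.053),("FR",430,249,.053),("BL",405,208,.053)]: print(n,onz(b,u,v,z))
crop(b,260,150,40,50,12,"t_c");crop(a,275,175,40,40,14,"s_c")
E
```

```text
start [ 0.4817 -0.2661  0.067 ] [ 0.4837 -0.2645  0.067 ]
start [ 0.483  -0.2661  0.0658] [np.float64(0.0011881737801073076), np.float64(0.0011881737801073004)]
stop [ 0.5444 -0.273   0.081 ] [ 0.544 -0.265  0.081]
lip L [0.5808 0.1074 0.186 ] R [ 0.585 -0.112  0.186]
lip L s [0.5817 0.1102 0.186 ] R [ 0.586  -0.1101  0.186 ]
tip [0.6393 0.1513 0.2146] [np.float64(0.0007519283251442872), np.float64(0.0007519283251444252)]
gap [0.6873 0.1558 0.2697] [np.float64(0.0010312357142480352), np.float64(0.001031235714248047)]
tape [0.4686 0.1048 0.025 ]
swatch [ 0.4847 -0.0146  0.009 ]
block [ 0.471  -0.1306  0.028 ]
jar [0.5167 0.2693 0.082 ]
boxcorner FL [ 0.4489 -0.2229  0.053 ]
FR [ 0.4435 -0.3006  0.053 ]
BL [ 0.5786 -0.2367  0.053 ]
```

View pics/t_c.png

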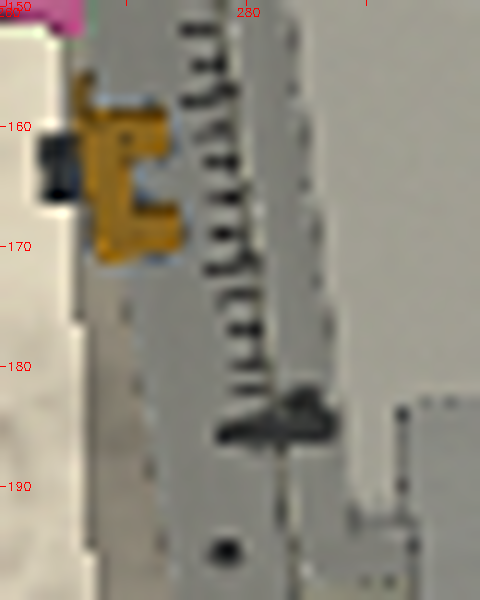

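View pics/s_c.png

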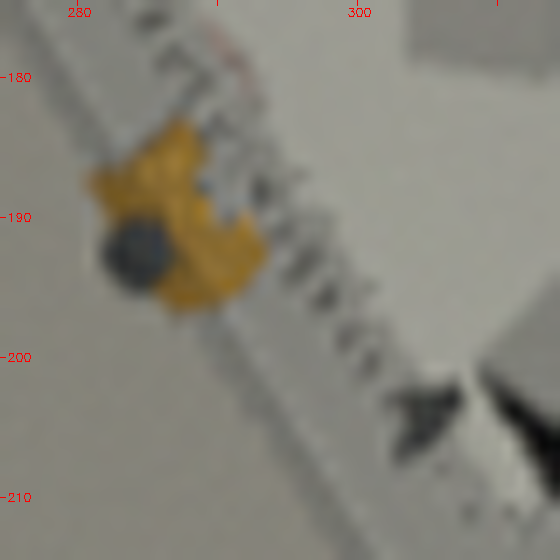

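The larger box is confirmed: the flat start button with its steel collar is at top (418.5,237) / scene (395,188), with the mushroom stop behind it at top (419,216). The pointer tip is at top (277.7,185.5), and the clip gap is at top (274,164.7) / scene (290.5,189). Next I'll work out the shift to the start button.

```bash
cat >> h.py <<'E'
np.set_printoptions(precision=4,suppress=True)
import json,os
def log():
    o=readout.get_obs(); 
    with open("log.jsonl","a") as g: g.write(json.dumps({k:np.asarray(o[k]).tolist() for k in("clock","joints","tcp_pos","orientation","tau")})+"\n")
    return o
def plan(p,R=None):
    o=readout.get_obs(); R0=Ro.from_rotvec(o["orientation"]); 
    print("shift mm",R0.inv().apply(np.array(p)-o["tcp_pos"])*1e3)
    if R is not None: 
        rv=(R0.inv()*R).as_rotvec(degrees=True);print("turn",rv,np.linalg.norm(rv))
    print("toolaxes(cols)\n",R0.as_matrix(),"pos",o["tcp_pos"],"q",o["joints"],"F",o["contact_force"])
E
python3 - <<'E'
from h import *
log()
# tool z down, tool x along +-y world
for s in(1,-1):
    x=np.array([0,s,0]);z=np.array([0,0,-1]);plan([.4825,-.266,.15],Ro.from_matrix(np.c_[x,np.cross(z,x),z]))
E
```

```text
shift mm [-254.1686 -355.839    81.1211]
turn [  -0.0457    0.0108 -159.0998] 159.0998411078098
toolaxes(cols)
 [[ 0.3567 -0.9342 -0.0002]
 [-0.9342 -0.3567  0.0005]
 [-0.0006  0.     -1.    ]] pos [ 0.2408 -0.6304  0.231 ] q [ 1.0979  0.4773  0.0224  1.5557 -0.0115  1.1093 -0.0831] F [ 0.0913 -0.6393  0.755 ]
shift mm [-254.1686 -355.839    81.1211]
turn [ 0.0077  0.0326 20.9002] 20.90018599669837
toolaxes(cols)
 [[ 0.3567 -0.9342 -0.0002]
 [-0.9342 -0.3567  0.0005]
 [-0.0006  0.     -1.    ]] pos [ 0.2408 -0.6304  0.231 ] q [ 1.0979  0.4773  0.0224  1.5557 -0.0115  1.1093 -0.0831] F [ 0.0913 -0.6393  0.755 ]
```

```bash
python3 -m handwheel '-25 -36 0 0 0 2 0; -60 -85 0 0 0 5 0; -95 -133 0 0 0 8 0; -130 -182 0 0 0 11 0; -165 -231 0 0 0 14 0; -200 -280 0 0 0 17 0; -230 -322 20 0 0 20 0; -250 -350 45 0 0 21 0; -254 -356 70 0 0 21 0; -254 -356 80 0 0 21 0; -254 -356 80 0 0 21 0' 20
python3 - <<'E'
from h import *
log(); plan([.4825,-.266,.067])
b=grab_frame("top");crop(b,380,180,100,80,8,"t1");a=grab_frame("scene");crop(a,345,110,100,100,6,"s1")
E
```

```text
clock: 1.68
tcp_pos: [0.4821, -0.267, 0.151]
orientation: [2.218, -2.224, -0.001]
contact_force: [0.3, 0.2, 1.0]
grip_width: 0.0005
shift mm [-1.042  -0.5474 84.0016]
toolaxes(cols)
 [[-0.0029 -1.     -0.0012]
 [-1.      0.0029  0.    ]
 [-0.      0.0012 -1.    ]] pos [ 0.4821 -0.267   0.151 ] q [ 0.4625  0.371  -0.0867  1.9255  0.0425  0.8479 -1.2202] F [0.2676 0.2494 0.9756]
```

View pics/s1.png

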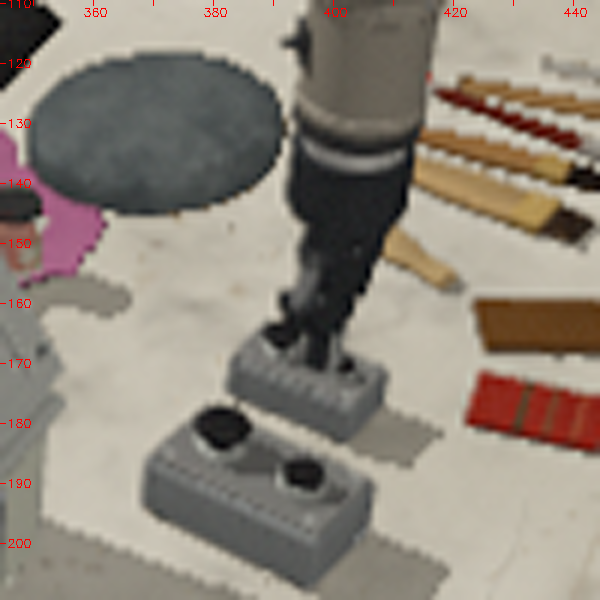

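View pics/t1.png

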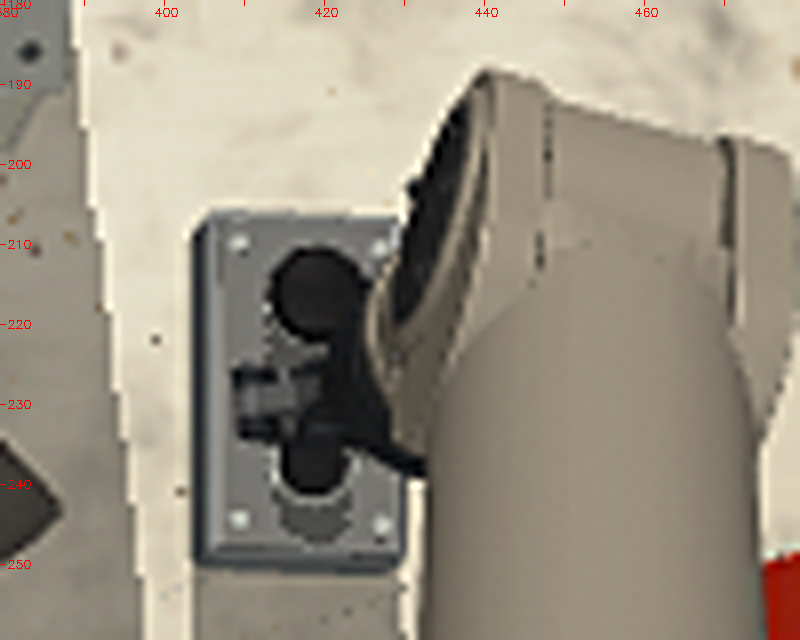

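```bash
python3 - <<'E'
from h import *
o=readout.get_obs()
for n in("top","scene"):
    f=grab_frame(n);print(proj(f,[o["tcp_pos"],[.4825,-.266,.067]]))
E
```

```text
[[424.4813 232.5044]
 [418.4245 236.7464]]
[[397.8256 171.0602]
 [395.2354 188.1886]]
```

```bash
python3 -m handwheel '-1 0 40 0 0 0 0; -1 0 70 0 0 0 0; -1 0 80 0 0 0 0; -1 0 84 0 0 0 0; -1 0 86 0 0 0 0; -1 0 88 0 0 0 0; -1 0 88 0 0 0 0'
```

```text
clock: 2.75
tcp_pos: [0.4833, -0.2657, 0.064]
orientation: [-2.219, 2.223, -0.002]
contact_force: [-0.3, 0.4, 3.7]
grip_width: 0.0005
```

```bash
python3 -m handwheel '0 0 2 0 0 0 0; 0 0 2 0 0 0 0'; python3 -m handwheel '0 0 2 0 0 0 0; 0 0 2 0 0 0 0'
```

```text
clock: 3.0
tcp_pos: [0.4833, -0.2658, 0.0621]
orientation: [-2.219, 2.223, -0.002]
contact_force: [-1.4, -0.1, 8.6]
grip_width: 0.0001
clock: 3.25
tcp_pos: [0.4834, -0.2658, 0.0618]
orientation: [-2.219, 2.224, -0.002]
contact_force: [-6.3, 2.6, 26.7]
grip_width: 0.0
```

Force rose to 26.7 N with the TCP stopped at 0.062, so the button is fully down. I'll release it.

```bash
python3 -m handwheel '0 0 -4 0 0 0 0; 0 0 -12 0 0 0 0; 0 0 -40 0 0 0 0; 0 0 -90 0 0 0 0; 0 0 -140 0 0 0 0; 0 0 -185 0 0 0 0; 0 0 -185 0 0 0 0'
python3 - <<'E'
from h import *
o=log();print(o["joints"],o["contact_force"])
b=grab_frame("top");crop(b,380,180,100,80,8,"t2");a=grab_frame("scene");crop(a,345,150,80,60,8,"s2")
E
```

```text
clock: 4.12
tcp_pos: [0.4848, -0.2659, 0.2481]
orientation: [-2.218, 2.221, -0.01]
contact_force: [0.4, 1.0, -1.1]
grip_width: 0.0001
[ 0.4635  0.2603 -0.0896  1.8315  0.0267  1.0437 -1.2087] [ 0.4007  1.0405 -1.1299]
```

View pics/s2.png

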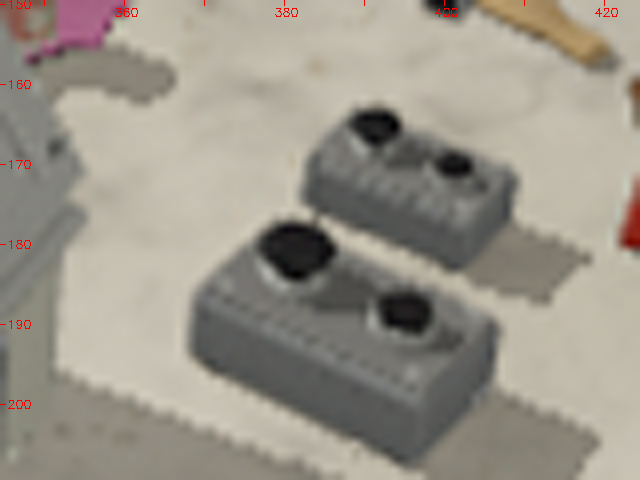

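The picture shows the start button standing out again at (395,188) and the stop unchanged at (381,180). Next I'll test whether the arm can tilt the tool forward, in free space in front of the hood.

```bash
python3 -m handwheel '-40 5 -25 5 0 0 0; -80 10 -50 10 0 0 0; -120 20 -75 15 0 0 0; -160 30 -100 20 0 0 0; -160 30 -100 25 0 0 0; -160 30 -100 30 0 0 0; -160 30 -100 30 0 0 0'
python3 - <<'E'
from h import *
o=log();plan(o["tcp_pos"])
E
```

```text
clock: 5.1
tcp_pos: [0.4509, -0.1051, 0.3419]
orientation: [-1.927, 1.932, -0.512]
contact_force: [0.3, 0.0, 0.5]
grip_width: 0.0003
shift mm [0. 0. 0.]
toolaxes(cols)
 [[-0.0024 -0.8682  0.4962]
 [-1.      0.0025 -0.0004]
 [-0.0009 -0.4962 -0.8682]] pos [ 0.4509 -0.1051  0.3419] q [ 0.3641 -0.2349 -0.1768  2.215  -0.2145  0.6555 -1.2552] F [0.342  0.0299 0.5033]
```

```bash
cat > kin.py <<'E'
from h import *
from scipy.optimize import least_squares
import itertools
D=[json.loads(l) for l in open("log.jsonl")]
def fk(p,q,s):
    R=Ro.from_euler('z',p[0]);x=np.array([0,0,p[1]])
    ax='zyzyzyz'
    for i in range(7):
        R=R*Ro.from_euler(ax[i],s[i]*q[i])
        # offsets along x and z of link after joints 2(upper),4(fore),6(tool)
        if i==2: x=x+R.apply([p[2],p[7],p[3]])
        if i==4: x=x+R.apply([p[4],p[8],p[5]])
        if i==6: x=x+R.apply([p[9],p[10],p[6]])
    return x,R*Ro.from_euler('z',p[11])
def fit(s,reg=.02):
    def e(p):
        out=[]
        for d in D:
            x,R=fk(p,d["joints"],s); out+=list((x-d["tcp_pos"])*1e3); out+=list((R.inv()*Ro.from_rotvec(d["orientation"])).as_rotvec()*300)
        return np.array(out+list(np.array([p[2],p[4],p[7],p[8],p[9],p[10]])*1e3*reg))
    best=None
    for g in(0,1.57,3.14,-1.57):
        r_=least_squares(e,[0,.35,0,.42,0,.4,.35,0,0,0,0,g])
        if best is None or r_.cost<best.cost: best=r_
    return best
if __name__=="__main__":
    res=[]
    for s3,s5,s7 in itertools.product((1,-1),repeat=3):
      for s1 in (-1,1):
        s=[s1,1,s3,1,s5,1,s7]; f=fit(s); res.append((f.cost,s,f.x))
    res.sort(key=lambda t:t[0])
    for c,s,x in res[:3]: print(c,s,x)
    json.dump([res[0][1],res[0][2].tolist()],open("kin.json","w"))
E
python3 kin.py
```

```text
0.6281485003550307 [-1, 1, -1, 1, -1, 1, -1] [-0.0004  0.2832  0.0033  0.5407  0.0008  0.4688  0.3218 -0.0545 -0.0044
 -0.0021 -0.0029  3.1412]
2195.716159052558 [-1, 1, 1, 1, 1, 1, -1] [ 0.7531 -0.0411  0.421  -0.5184 -0.4881  0.161  -0.5605 -0.0805 -0.2299
  0.053  -0.2226  3.7789]
3331.8044991787647 [-1, 1, -1, 1, 1, 1, -1] [ 0.6264  0.0985  0.2813 -0.1163 -0.2692  0.2045 -0.2107 -0.3056  0.0234
 -0.0232 -0.1655 -2.4687]
```

```bash
cat > ik.py <<'E'
from kin import *
s,p=json.load(open("kin.json"));p=np.array(p)
lo=np.array([-2.96,-.34,-1.41,.24,-1.37,.17,-2.96]);hi=np.array([2.96,2.1,1.46,2.44,4.51,1.92,2.96])
yaw=np.deg2rad(1.1);H=Ro.from_euler('z',yaw)
xl=H.apply([np.cos(np.radians(35)),0,-np.sin(np.radians(35))]);yl=H.apply([0,1,0]);zl=H.apply([np.sin(np.radians(35)),0,np.cos(np.radians(35))])
Lip=np.array([.5833,-.001,.186])
def ik(x,R,q0,mid=0.):
    def e(q):
        a,B=fk(p,q,s); return np.r_[(a-x)*10,(B.inv()*R).as_rotvec()*3,(q-q0)*mid]
    f=least_squares(e,np.clip(q0,lo+.01,hi-.01),bounds=(lo,hi),max_nfev=60); a,B=fk(p,f.x,s)
    return f.x,np.linalg.norm(a-x),np.linalg.norm((B.inv()*R).as_rotvec())
def toolR(psi,tip,roll):
    # tool z = in ledge plane at yaw psi (deg, + toward +y), tip raised by 'tip' deg toward zl
    d=np.cos(np.radians(psi))*xl+np.sin(np.radians(psi))*yl
    z=np.cos(np.radians(tip))*d+np.sin(np.radians(tip))*zl
    u=np.cos(np.radians(tip))*zl-np.sin(np.radians(tip))*d  # up flank normal
    # tool y = roll-rotated; roll 0: tool y = -u? current tool y = -x world (down pointing) -> pitched: tool y=-u
    y=-u; x=np.cross(y,z); R=Ro.from_matrix(np.c_[x,y,z]); return R*Ro.from_euler('z',roll,degrees=True)
if __name__=="__main__":
    qc=np.array(readout.get_obs()["joints"]); rng=np.random.default_rng(0)
    for yy in(-.09,-.05,0,.05):
      for psi in(-60,-30,0,30,60):
        for tip in(-25,-10,0,15):
          for roll in(0,):
            R=toolR(psi,tip,roll); best=None
            for k in range(3):
              q0=qc if k==0 else np.clip(qc+rng.normal(size=7)*[.6,.3,.6,.2,.8,.4,.8],lo,hi)
              bad=0;qs=[];q=q0
              for t in(0,.08):
                z=R.as_matrix()[:,2]
                x=Lip+yl*yy+xl*.012+zl*(t-.006-.012)+.01*z
                q,a,b=ik(x,R,q,1e-3); bad=max(bad,a*100+b*10);qs.append(q)
              m=min(np.min(np.r_[q-lo,hi-q]) for q in qs)
              if bad<.05 and (best is None or m>best[0]): best=(m,qs)
            if best and best[0]>.03: print(yy,psi,tip,"margin %.2f"%best[0],best[1][0],best[1][1])
E
time python3 ik.py
```

```text
-0.09 -60 -25 margin 0.07 [-1.0239  0.8639  0.9277  1.9677  0.4065  0.7084 -2.8881] [-0.9815  0.7967  0.9425  1.8308  0.4112  0.8404 -2.7788]
-0.09 -60 -10 margin 0.14 [-1.2342  1.2111  1.1838  2.0859  0.1912  0.4205 -2.8159] [-1.1889  1.1072  1.2308  1.9694  0.2543  0.5302 -2.7415]
-0.09 -60 0 margin 0.10 [-1.3118  1.4463  1.2627  2.1521  0.0214  0.2669 -2.7679] [-1.2568  1.3232  1.3288  2.0512  0.1574  0.3487 -2.7495]
-0.09 -30 -25 margin 0.07 [-1.0597  0.7242  1.1285  2.1667 -0.4537  0.2385 -1.6667] [-1.0557  0.6736  1.1828  2.0184 -0.278   0.4033 -1.7779]
-0.09 30 -25 margin 0.40 [ 0.6205  0.4133 -0.3263  2.0374 -0.8601  0.6414 -0.1751] [ 0.5489  0.3751 -0.281   1.8971 -0.7538  0.755  -0.3693]
-0.09 30 -10 margin 0.14 [ 1.2667  0.6244 -1.0549  2.1699 -0.9218  0.3133  0.0295] [ 1.166   0.5047 -0.9781  2.0473 -0.8598  0.4478 -0.162 ]
-0.09 60 -25 margin 0.63 [ 0.7129  0.6647 -0.3538  1.7606 -0.7371  1.1582  0.0328] [ 0.6715  0.6317 -0.3541  1.6297 -0.7285  1.2529 -0.0998]
-0.09 60 -10 margin 0.44 [ 0.8801  0.7297 -0.4695  1.8527 -0.9331  1.1069  0.2324] [ 0.8358  0.6739 -0.4763  1.
[... 4106 characters left out ...]
695 -0.5608  2.1463 -0.889   0.4057 -0.3585] [ 0.4555  0.3195 -0.4657  1.9989 -0.7275  0.5507 -0.5868]
0.05 60 -25 margin 0.52 [ 0.7033  0.6275 -0.6067  1.918  -0.7724  0.898  -0.0748] [ 0.6594  0.5823 -0.5938  1.7829 -0.7408  1.0067 -0.2166]
0.05 60 -10 margin 0.20 [ 0.7009  0.6598 -0.4953  2.0278 -1.1749  0.9345  0.3409] [ 0.6586  0.5903 -0.4877  1.9134 -1.1311  0.9981  0.1571]
0.05 60 0 margin 0.03 [ 0.8202  0.7443 -0.5985  2.092  -1.3353  0.9206  0.5501] [ 0.7818  0.6544 -0.6052  1.9927 -1.3026  0.9608  0.3591]
0.05 60 15 margin 0.12 [ 1.2593  1.1932 -1.1454  2.1674 -1.2339  0.5284  0.6757] [ 1.2151  1.0701 -1.1991  2.0931 -1.2527  0.5625  0.5248]
real	1m4.141s
user	1m3.694s
sys	0m0.192s
```

```bash
cat > scan.py <<'E'
from ik import *
qc=np.array(readout.get_obs()["joints"]); rng=np.random.default_rng(1)
for yy in(-.10,-.07,-.04):
  for psi in(35,42,50):
    for tip in(-8,0,6):
        R=toolR(psi,tip,0); best=None
        for k in range(4):
          q0=qc if k==0 else np.clip(np.array([1.1,.7,-.8,2,-.9,.7,.1])+rng.normal(size=7)*.2,lo,hi)
          bad=0;qs=[];q=q0
          for t in(-.02,.08):
            z=R.as_matrix()[:,2]
            x=Lip+yl*yy+xl*.015+zl*(t-.006-.012)
            q,a,b=ik(x,R,q,1e-3); bad=max(bad,a*100+b*10);qs.append(q)
          m=min(np.min(np.r_[q-lo,hi-q]) for q in qs)
          if bad<.05 and (best is None or m>best[0]): best=(m,qs)
        if best: print(yy,psi,tip,"margin %.2f"%best[0],best[1][0],best[1][1])
E
python3 scan.py
```

```text
-0.1 35 -8 margin 0.29 [ 1.2353  0.6461 -0.908   2.1469 -1.0439  0.4826  0.2461] [ 1.1332  0.5219 -0.8596  2.0051 -0.9586  0.6051 -0.0088]
-0.1 35 0 margin 0.17 [ 1.4245  0.8313 -1.1224  2.1997 -1.1122  0.3425  0.4186] [ 1.3224  0.6544 -1.0834  2.0735 -1.0708  0.4722  0.1787]
-0.1 35 6 margin 0.11 [ 1.5033  0.9667 -1.2014  2.2326 -1.2609  0.2794  0.6517] [ 1.4052  0.7634 -1.1826  2.1191 -1.225   0.3998  0.3978]
-0.1 42 -8 margin 0.37 [ 1.1559  0.6685 -0.7795  2.0708 -0.9894  0.6678  0.2412] [ 1.0734  0.5666 -0.7613  1.9341 -0.9392  0.7683  0.0205]
-0.1 42 0 margin 0.32 [ 1.3575  0.8306 -1.0053  2.1204 -0.9971  0.5382  0.3341] [ 1.276   0.694  -1.0032  1.9997 -0.9831  0.634   0.131 ]
-0.1 42 6 margin 0.28 [ 1.4284  0.9327 -1.0679  2.1519 -1.0906  0.4954  0.4887] [ 1.351   0.7811 -1.0851  2.0439 -1.0901  0.5748  0.2863]
-0.1 50 -8 margin 0.46 [ 1.158   0.7491 -0.7794  1.9797 -0.8486  0.8054  0.167 ] [ 1.0882  0.6583 -0.7831  1.8478 -0.8385  0.899  -0.015 ]
-0.1 50 0 margin 0.39 [ 1.3463  0.9067 -0.9944  2.0262 -0.8058  0.682   0.1915] [ 1.2778  0.7926 -1.0185  1.9105 -0.8247  0.7617  0
[... 1535 characters left out ...]
478]
-0.04 42 0 margin 0.22 [ 1.3397  0.8605 -1.1083  2.2045 -1.1352  0.3918  0.4347] [ 1.2501  0.6881 -1.0836  2.0778 -1.0939  0.5166  0.1946]
-0.04 42 6 margin 0.08 [ 1.4056  0.9796 -1.1663  2.2376 -1.2923  0.3468  0.6679] [ 1.3199  0.7867 -1.1631  2.1237 -1.2505  0.4566  0.4095]
-0.04 50 -8 margin 0.38 [ 1.1304  0.7383 -0.8503  2.0647 -0.9341  0.6913  0.2037] [ 1.058   0.6324 -0.8426  1.9284 -0.9062  0.7969  0.0027]
-0.04 50 0 margin 0.28 [ 1.2073  0.8228 -0.8995  2.1132 -1.0928  0.6636  0.4148] [ 1.1382  0.6956 -0.907   1.9929 -1.0718  0.7475  0.2014]
-0.04 50 6 margin 0.17 [ 1.2639  0.9036 -0.9406  2.1447 -1.1973  0.6471  0.5694] [ 1.2001  0.7639 -0.967   2.0372 -1.187   0.712   0.3542]
```

```bash
cat > wp.py <<'E'
from ik import *
R=toolR(50,0,0); d=R.as_matrix()[:,2]
def X(t,back=0,yy=-.07,xx=.018): return Lip+yl*yy+xl*xx+zl*(t-.006-.011)-d*back
if __name__=="__main__":
    q=np.array(readout.get_obs()["joints"])
    print("d",d); 
    for t,b in((-.05,.1),(-.05,0),(-.01,0),(0,0),(.075,0)):
        print(t,b,X(t,b)); q,a,c=ik(X(t,b),R,q,1e-3); print(q,a,c)
    for t,b in((-.05,.1),(-.05,0)): plan(X(t,b),R)
E
python3 wp.py
```

```text
d [ 0.5117  0.776  -0.3687]
-0.05 0.1 [ 0.5098 -0.149   0.1577]
[ 0.9981  0.6632 -0.3128  2.0564 -1.152   1.1406  0.5555] 2.53516921289224e-06 6.388542268168424e-06
-0.05 0 [ 0.561  -0.0714  0.1208]
[ 0.8859  0.7325 -0.3919  2.0922 -1.3138  0.9824  0.6442] 9.629736245204047e-09 4.809228554824917e-08
-0.01 0 [ 0.5839 -0.071   0.1536]
[ 0.8621  0.6817 -0.3981  2.0542 -1.3043  0.9981  0.5515] 3.7175505380403163e-09 2.2338671628298044e-08
0 0 [ 0.5896 -0.0709  0.1618]
[ 0.8562  0.67   -0.3993  2.0437 -1.3015  1.0019  0.5283] 9.230505920346125e-10 5.689707270720419e-09
0.075 0 [ 0.6326 -0.0701  0.2232]
[ 0.8123  0.5957 -0.404   1.9531 -1.2751  1.0294  0.3554] 6.726181083544006e-09 4.270064965446526e-08
shift mm [ 43.9683  40.1563 189.1786]
turn [ 23.2224 -49.9682 -11.9173] 56.37480633405193
toolaxes(cols)
 [[-0.0024 -0.8682  0.4962]
 [-1.      0.0025 -0.0004]
 [-0.0009 -0.4962 -0.8682]] pos [ 0.4509 -0.1051  0.3419] q [ 0.3641 -0.2349 -0.1768  2.215  -0.2145  0.6555 -1.2552] F [0.342  0.0299 0.5033]
shift mm [-33.7225  14.2172 246.5486]
turn [ 23.2224 -49.9682 -11.9173] 56.37480633405193
toolaxes(cols)
 [[-0.0024 -0.8682  0.4962]
 [-1.      0.0025 -0.0004]
 [-0.0009 -0.4962 -0.8682]] pos [ 0.4509 -0.1051  0.3419] q [ 0.3641 -0.2349 -0.1768  2.215  -0.2145  0.6555 -1.2552] F [0.342  0.0299 0.5033]
```

```bash
python3 -m handwheel '5 5 10 2.9 -6.2 -1.5 0; 10 10 25 5.8 -12.5 -3 0; 16 15 45 8.7 -18.7 -4.5 0; 22 20 65 11.6 -25 -6 0; 28 25 90 14.5 -31.2 -7.5 0; 33 30 115 17.4 -37.5 -9 0; 38 35 145 20.3 -43.7 -10.5 0; 44 40 170 23.2 -50 -12 0; 44 40 189 23.2 -50 -12 0; 44 40 189 23.2 -50 -12 0'
python3 - <<'E'
from wp import *
log();plan(X(-.05,0),R)
crop(grab_frame("top"),240,130,200,150,4,"t3")
crop(grab_frame("scene"),280,130,150,110,5,"s3")
E
```

```text
clock: 6.35
tcp_pos: [0.5128, -0.1491, 0.1581]
orientation: [-1.673, 0.994, -0.057]
contact_force: [0.1, -0.6, 0.6]
grip_width: 0.0001
shift mm [-1.2938  2.1331 98.6953]
turn [-0.0432  0.2593  0.0147] 0.26326421992903853
toolaxes(cols)
 [[ 0.6422 -0.5729  0.5093]
 [-0.6271 -0.0106  0.7789]
 [-0.4408 -0.8195 -0.3661]] pos [ 0.5128 -0.1491  0.1581] q [ 0.5345  0.6973  0.2687  2.0675 -1.3488  1.4402  0.7124] F [ 0.1425 -0.5952  0.6249]
```

View pics/t3.png

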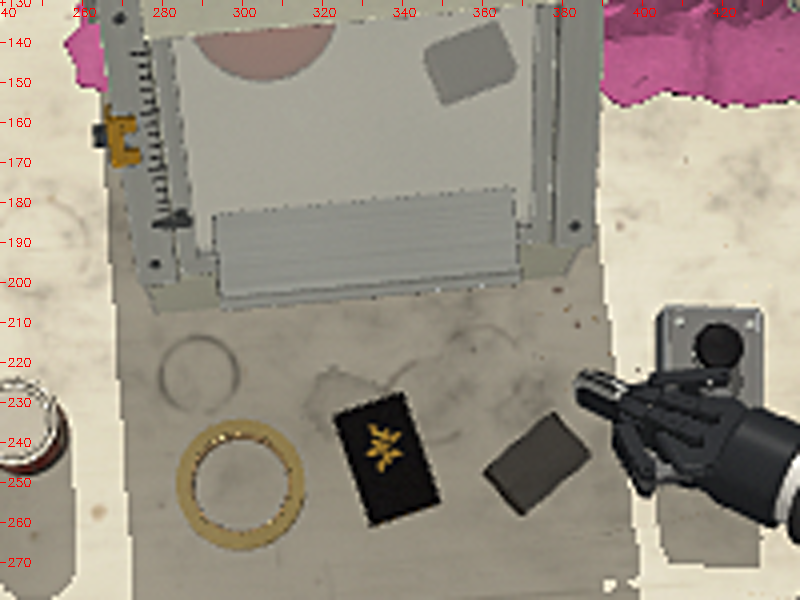

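View pics/s3.png

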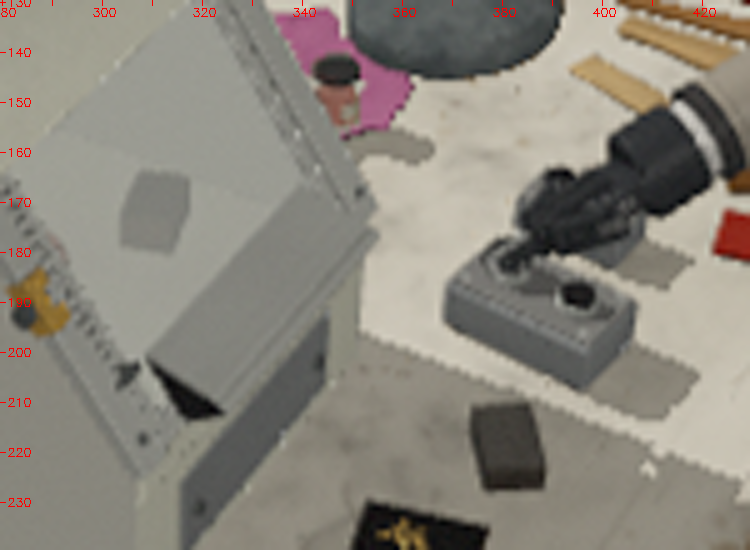

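```bash
python3 - <<'E'
from wp import *
q0=np.array(readout.get_obs()["joints"])
for psi in(30,40,50,60):
  for tip in(-12,-6,0):
    R=toolR(psi,tip,0);d=R.as_matrix()[:,2]
    q=q0;out=[]
    for t,b in((-.05,.1),(-.05,.05),(-.05,0),(0,0),(.04,0),(.075,0)):
        x=Lip+yl*-.07+xl*.018+zl*(t-.017)-d*b
        q,a,c=ik(x,R,q,3e-3); out.append("%.2f/%.2f/%.3f"%(q[4],np.min(np.r_[q-lo,hi-q]),a*1000+c*50))
    print(psi,tip,out)
E
```

```text
30 -12 ['-1.37/0.00/0.000', '-1.37/0.00/0.002', '-1.37/0.00/0.001', '-1.25/0.12/0.000', '-1.17/0.20/0.000', '-1.10/0.27/0.000']
30 -6 ['-1.37/0.00/0.003', '-1.37/0.00/0.001', '-1.37/0.00/0.001', '-1.29/0.08/0.000', '-1.22/0.15/0.000', '-1.16/0.21/0.000']
30 0 ['-1.37/0.00/0.003', '-1.37/0.00/0.001', '-1.37/0.00/8.517', '-1.37/0.00/3.036', '-1.36/0.01/0.000', '-1.31/0.06/0.000']
40 -12 ['-1.28/0.09/0.000', '-1.37/0.00/0.000', '-1.37/0.00/0.001', '-1.31/0.06/0.000', '-1.26/0.11/0.000', '-1.23/0.14/0.000']
40 -6 ['-1.37/0.00/0.000', '-1.37/0.00/0.001', '-1.37/0.00/0.001', '-1.32/0.05/0.000', '-1.27/0.10/0.000', '-1.24/0.13/0.000']
40 0 ['-1.37/0.00/0.001', '-1.37/0.00/0.001', '-1.37/0.00/0.001', '-1.33/0.04/0.000', '-1.30/0.07/0.000', '-1.26/0.11/0.000']
50 -12 ['-1.20/0.17/0.000', '-1.27/0.10/0.000', '-1.35/0.02/0.000', '-1.32/0.05/0.000', '-1.30/0.07/0.000', '-1.28/0.09/0.000']
50 -6 ['-1.27/0.10/0.000', '-1.35/0.02/0.000', '-1.37/0.00/0.000', '-1.35/0.02/0.000', '-1.33/0.04/0.000', '-1.31/0.06/0.000']
50 0 ['-1.35/0.02/0.000', '-1.37/0.00/0.000', '-1.37/0.00/0.000', '-1.36/0.01/0.000', '-1.34/0.03/0.000', '-1.33/0.04/0.000']
60 -12 ['-1.13/0.24/0.000', '-1.18/0.19/0.000', '-1.25/0.12/0.000', '-1.24/0.13/0.000', '-1.23/0.14/0.000', '-1.23/0.14/0.000']
60 -6 ['-1.19/0.18/0.000', '-1.25/0.12/0.000', '-1.32/0.05/0.000', '-1.31/0.06/0.000', '-1.31/0.06/0.000', '-1.31/0.06/0.000']
60 0 ['-1.25/0.12/0.000', '-1.31/0.06/0.000', '-1.37/0.00/0.000', '-1.37/0.00/0.000', '-1.37/0.00/0.000', '-1.37/0.00/0.000']
```

```bash
python3 - <<'E'
from wp import *
q0=np.array(readout.get_obs()["joints"])
for psi in(50,58):
  for tip in(-10,):
   for yy in(-.05,-.06):
    R=toolR(psi,tip,0);d=R.as_matrix()[:,2]
    q=q0;out=[]
    for t,b in((-.05,.1),(-.05,.05),(-.05,0),(0,0),(.04,0),(.075,0)):
        x=Lip+yl*yy+xl*.018+zl*(t-.017)-d*b
        q,a,c=ik(x,R,q,3e-3); out.append("%.2f/%.2f/%.3f"%(q[4],np.min(np.r_[q-lo,hi-q]),a*1000+c*50))
    print(psi,tip,yy,out)
R=toolR(56,-10,0);d=R.as_matrix()[:,2]
for t,b in((-.05,.05),(-.05,0)):
    plan(Lip+yl*-.055+xl*.018+zl*(t-.02)-d*b,R)
print(d)
E
```

```text
50 -10 -0.05 ['-1.24/0.13/0.000', '-1.32/0.05/0.000', '-1.37/0.00/0.000', '-1.34/0.03/0.000', '-1.32/0.05/0.000', '-1.30/0.07/0.000']
50 -10 -0.06 ['-1.23/0.14/0.000', '-1.31/0.06/0.000', '-1.37/0.00/0.000', '-1.34/0.03/0.000', '-1.32/0.05/0.000', '-1.30/0.07/0.000']
58 -10 -0.05 ['-1.18/0.19/0.000', '-1.24/0.13/0.000', '-1.31/0.06/0.000', '-1.30/0.07/0.000', '-1.29/0.08/0.000', '-1.28/0.09/0.000']
58 -10 -0.06 ['-1.17/0.20/0.000', '-1.23/0.14/0.000', '-1.30/0.07/0.000', '-1.29/0.08/0.000', '-1.28/0.09/0.000', '-1.27/0.10/0.000']
shift mm [-4.9247 -1.4323 62.2763]
turn [-10.0393  -5.8726  -0.2631] 11.633730806158411
toolaxes(cols)
 [[ 0.6434 -0.5702  0.5108]
 [-0.6288 -0.0129  0.7775]
 [-0.4367 -0.8214 -0.3668]] pos [ 0.5127 -0.1492  0.1608] q [ 0.5326  0.6914  0.2713  2.0692 -1.3491  1.4405  0.7127] F [-0.1454  0.739   0.0999]
shift mm [ -9.9944   7.2803 111.2496]
turn [-10.0393  -5.8726  -0.2631] 11.633730806158411
toolaxes(cols)
 [[ 0.6434 -0.5702  0.5108]
 [-0.6288 -0.0129  0.7775]
 [-0.4367 -0.8214 -0.3668]] pos [ 0.5127 -0.1492  0.1608] q [ 0.5326  0.6914  0.2713  2.0692 -1.3491  1.4405  0.7127] F [-0.1454  0.739   0.0999]
[ 0.3358  0.823  -0.4581]
```

```bash
python3 -m handwheel '0 0 0 -5 -3 0 0; -3 -1 20 -10 -6 0 0; -5 -1 45 -10 -6 0 0; -7 3 80 -10 -6 0 0; -10 7 111 -10 -6 0 0; -10 7 111 -10 -6 0 0'
python3 - <<'E'
from wp import *
R=toolR(56,-10,0)
o=log();plan(Lip+yl*-.055+xl*.018+zl*(-.017),R)
w=o["tcp_pos"]-Lip;print("lip-frame tcp",w@xl,w@yl,w@zl)
crop(grab_frame("top"),280,150,160,120,5,"t4")
crop(grab_frame("scene"),280,130,150,110,5,"s4")
E
```

```text
clock: 7.2
tcp_pos: [0.5583, -0.0528, 0.1184]
orientation: [-1.817, 0.938, 0.118]
contact_force: [-0.1, -0.4, -0.5]
grip_width: 0.0002
shift mm [  2.1918 -51.9636 -11.921 ]
turn [-0.0679  0.3387 -0.2382] 0.4195696700767479
toolaxes(cols)
 [[ 0.689  -0.644   0.3325]
 [-0.5418 -0.1531  0.8264]
 [-0.4813 -0.7496 -0.4544]] pos [ 0.5583 -0.0528  0.1184] q [ 0.3566  0.7266  0.1989  2.0117 -1.3249  1.3055  0.5911] F [-0.0769 -0.406  -0.4944]
lip-frame tcp 0.017493073917549215 -0.051319597810676895 -0.07022897772230324
```

View pics/t4.png

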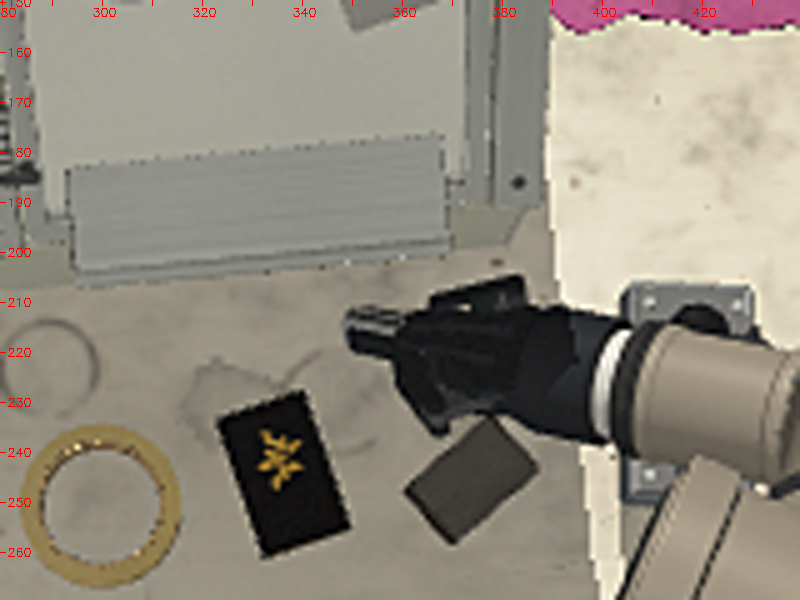

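View pics/s4.png

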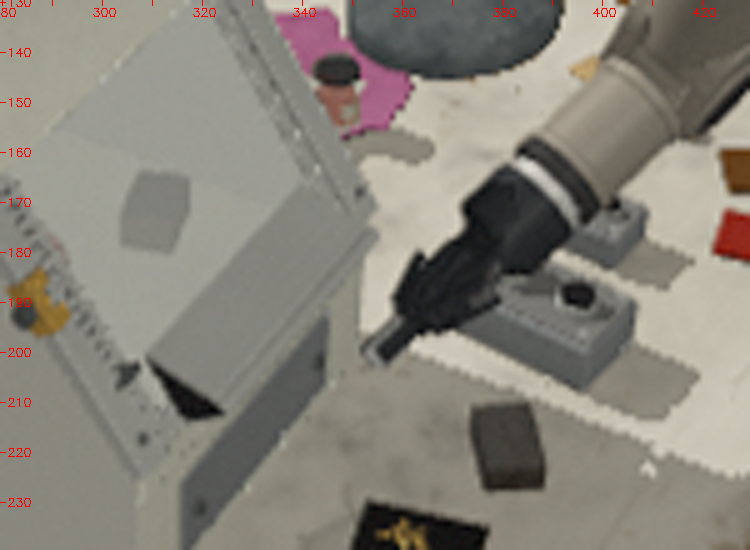

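The top picture shows the gripper's knuckles reaching close to the lip's right end at (369,197). I'll contact the lip slightly further right, about 72 mm from its middle.

```bash
python3 - <<'E'
from wp import *
R0=Ro.from_rotvec(readout.get_obs()["orientation"])
for z in(-.07,-.03,-.022):
    plan(Lip+yl*-.072+xl*.012+zl*z)
print("per mm zl in tool",R0.inv().apply(zl))
E
```

```text
shift mm [  4.9889   3.0834 -16.9143]
toolaxes(cols)
 [[ 0.6873 -0.644   0.3359]
 [-0.5459 -0.1529  0.8238]
 [-0.4792 -0.7496 -0.4567]] pos [ 0.5586 -0.0564  0.1188] q [ 0.3589  0.7258  0.2027  2.0098 -1.3236  1.3063  0.5904] F [-0.7642  0.1621 -0.3996]
shift mm [  4.813  -36.3175 -23.8096]
toolaxes(cols)
 [[ 0.6873 -0.644   0.3359]
 [-0.5459 -0.1529  0.8238]
 [-0.4792 -0.7496 -0.4567]] pos [ 0.5586 -0.0564  0.1188] q [ 0.3589  0.7258  0.2027  2.0098 -1.3236  1.3063  0.5904] F [-0.7642  0.1621 -0.3996]
shift mm [  4.7779 -44.1976 -25.1886]
toolaxes(cols)
 [[ 0.6873 -0.644   0.3359]
 [-0.5459 -0.1529  0.8238]
 [-0.4792 -0.7496 -0.4567]] pos [ 0.5586 -0.0564  0.1188] q [ 0.3589  0.7258  0.2027  2.0098 -1.3236  1.3063  0.5904] F [-0.7642  0.1621 -0.3996]
per mm zl in tool [-0.0044 -0.985  -0.1724]
```

```bash
python3 -m handwheel '5 3 -17 0 0 0 0; 5 -17 -20 0 0 0 0; 5 -36 -24 0 0 0 0; 5 -36 -24 0 0 0 0'
python3 - <<'E'
from wp import *
o=log();w=o["tcp_pos"]-Lip;print("lip-frame tcp",w@xl,w@yl,w@zl,o["joints"],o["contact_force"])
crop(grab_frame("top"),320,170,90,70,8,"t5")
crop(grab_frame("scene"),310,150,90,70,8,"s5")
E
```

```text
clock: 7.8
tcp_pos: [0.5785, -0.0764, 0.1553]
orientation: [-1.819, 0.942, 0.108]
contact_force: [-0.5, -0.3, -0.1]
grip_width: 0.0001
lip-frame tcp 0.012503281602502563 -0.07532636333131328 -0.02877062910585051 [ 0.3592  0.6856  0.2238  1.9468 -1.2861  1.3458  0.4967] [-0.5354 -0.3023 -0.0882]
```

View pics/t5.png

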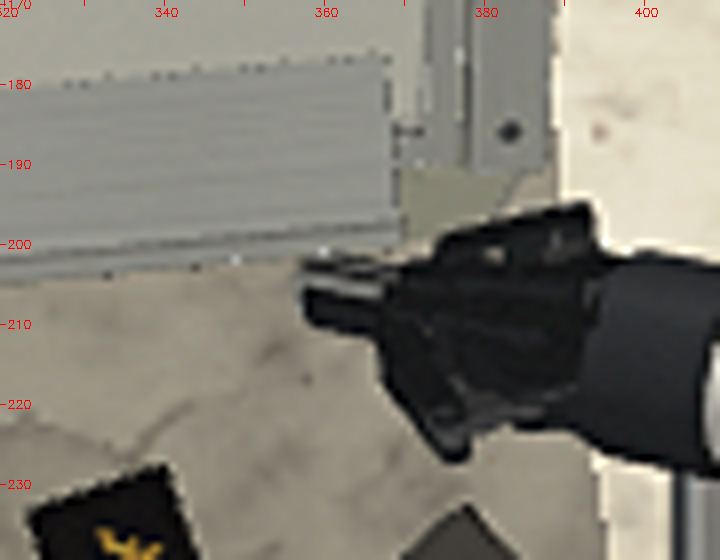

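View pics/s5.png

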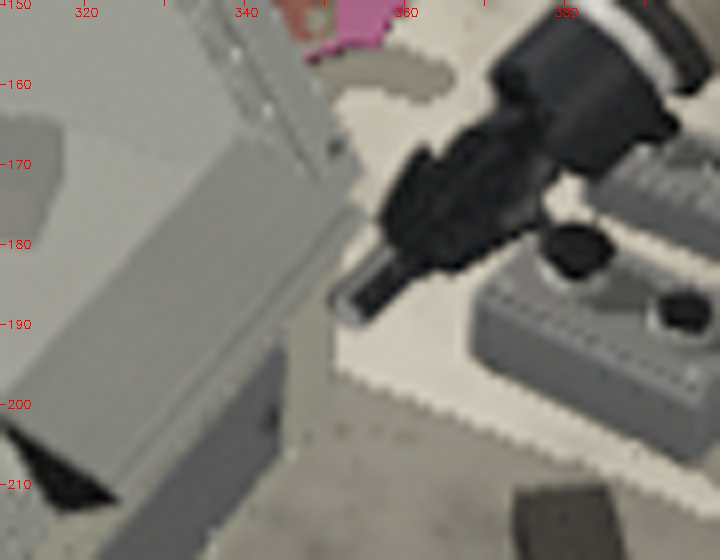

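The fingertips at top (357–368, 202–211) sit under the lip's front edge near its right end, and the knuckles at (375–393, 196–201) are clear to the right. I'll ease up until contact.

```bash
python3 -m handwheel '3 -3 1 0 0 0 0; 3 -5 1 0 0 0 0; 3 -7 1 0 0 0 0; 3 -9 0 0 0 0 0; 3 -11 0 0 0 0 0; 3 -13 0 0 0 0 0'
python3 - <<'E'
from wp import *
o=log();w=o["tcp_pos"]-Lip;print("lip-frame tcp",w@xl,w@yl,w@zl,o["joints"],o["contact_force"])
b=grab_frame("top");crop(b,255,140,140,100,5,"t6")
E
```

```text
clock: 8.65
tcp_pos: [0.5879, -0.074, 0.1622]
orientation: [-1.818, 0.942, 0.113]
contact_force: [-3.7, -3.2, -0.0]
grip_width: -0.0004
lip-frame tcp 0.016293216131010643 -0.0730374673084166 -0.0176422050208159 [ 0.3495  0.6811  0.2221  1.9283 -1.2856  1.3483  0.4672] [-3.7473 -3.2245 -0.0327]
```

View pics/t6.png

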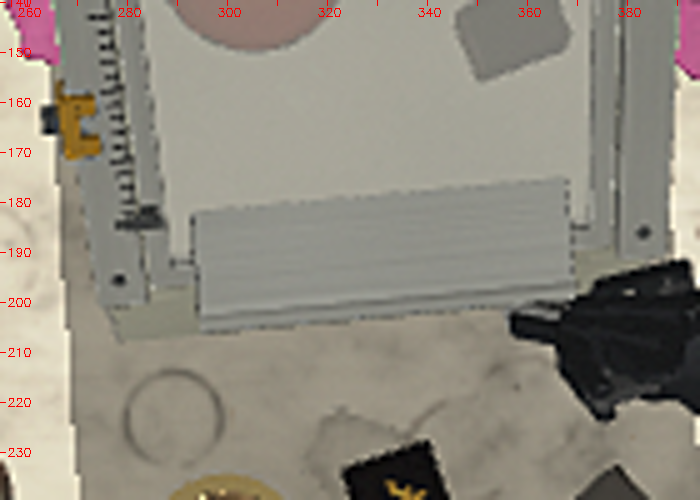

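```bash
python3 - <<'E'
from wp import *
o=readout.get_obs();print(o["contact_force"],o["moment"],o["tcp_pos"])
crop(grab_frame("scene"),310,140,90,70,8,"s6");crop(grab_frame("top"),340,170,70,55,11,"t6b")
E
```

```text
[-1.7293 -1.4421  0.0974] [-0.9998  0.6561  0.3057] [ 0.5883 -0.0739  0.1626]
```

View pics/s6.png

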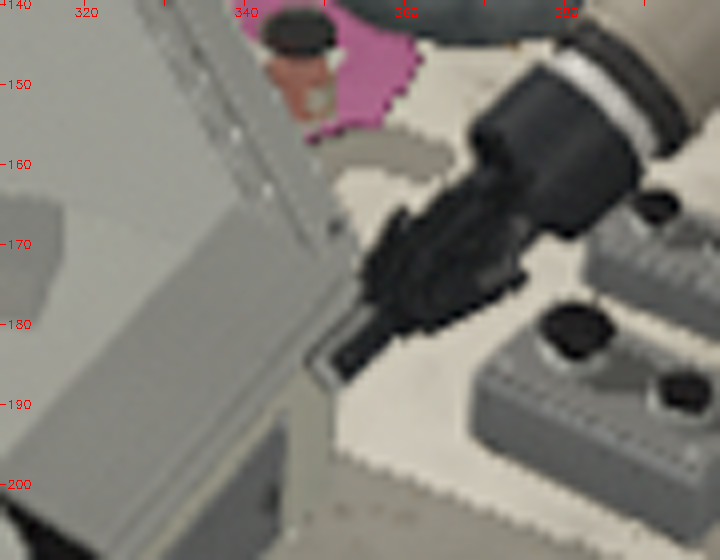

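View pics/t6b.png

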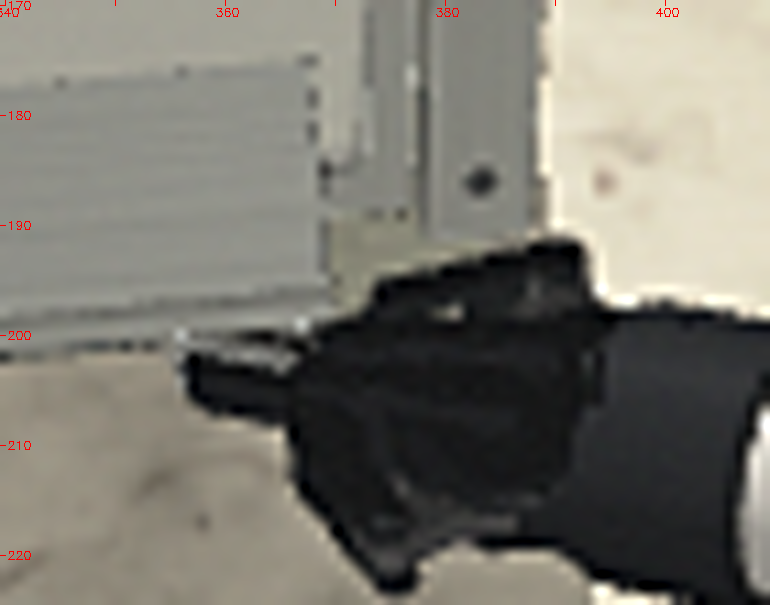

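The lip's end corner is touching the base of the fingers: (367,199) in the top picture, with a force that has no upward reaction. I'll back down and shift right so that only the fingertips bear on the lip.

```bash
python3 -m handwheel '0 8 1 0 0 0 0; 8 10 -11 4 0 0 0; 8 10 -11 4 0 0 0; 8 10 -11 4 0 0 0'
python3 - <<'E'
from wp import *
o=log();w=o["tcp_pos"]-Lip;print("lip-frame tcp",w@xl,w@yl,w@zl,o["joints"],o["contact_force"])
R0=Ro.from_rotvec(o["orientation"]);print("xl,yl,zl in tool\n",R0.inv().apply([xl,yl,zl]))
f=grab_frame("top");crop(f,340,170,70,55,11,"t7")
E
```

```text
clock: 9.3
tcp_pos: [0.5838, -0.088, 0.1561]
orientation: [-1.754, 0.934, 0.08]
contact_force: [0.7, 0.1, 0.3]
grip_width: -0.0001
lip-frame tcp 0.01621532093537537 -0.08704065489545625 -0.02514907609820737 [ 0.4138  0.7145  0.1908  1.9384 -1.3206  1.3739  0.5328] [0.6583 0.0508 0.3378]
xl,yl,zl in tool
 [[ 0.8295 -0.0613  0.5551]
 [-0.5584 -0.0843  0.8253]
 [-0.0038 -0.9946 -0.1041]]
```

View pics/t7.png

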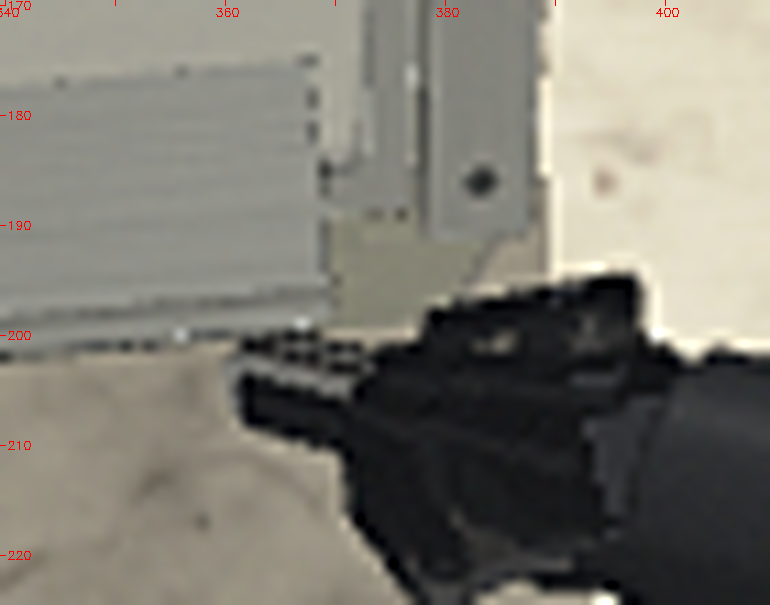

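```bash
python3 -m handwheel '0 -2 0 0 0 0 0; 0 -4 0 0 0 0 0; 0 -6 -1 0 0 0 0; 0 -8 -1 0 0 0 0; 0 -10 -1 0 0 0 0; 0 -12 -1 0 0 0 0; 0 -14 -1 0 0 0 0; 0 -16 -2 0 0 0 0'
python3 - <<'E'
from wp import *
o=log();w=o["tcp_pos"]-Lip;print("lip-frame tcp",w@xl,w@yl,w@zl,o["joints"],o["contact_force"])
F=o["contact_force"];print("F lip axes",F@xl,F@yl,F@zl)
f=grab_frame("top");crop(f,255,140,140,100,5,"t8")
E
```

```text
clock: 10.35
tcp_pos: [0.5923, -0.0884, 0.1688]
orientation: [-1.754, 0.935, 0.081]
contact_force: [-1.2, 0.5, -2.9]
grip_width: -0.0003
lip-frame tcp 0.015893169202075945 -0.0875818249363594 -0.009849917693928466 [ 0.4056  0.6992  0.1931  1.9211 -1.3172  1.379   0.498 ] [-1.2214  0.5341 -2.8514]
F lip axes 0.6435560714198832 0.5574163124668227 -3.0302483427601214
```

View pics/t8.png

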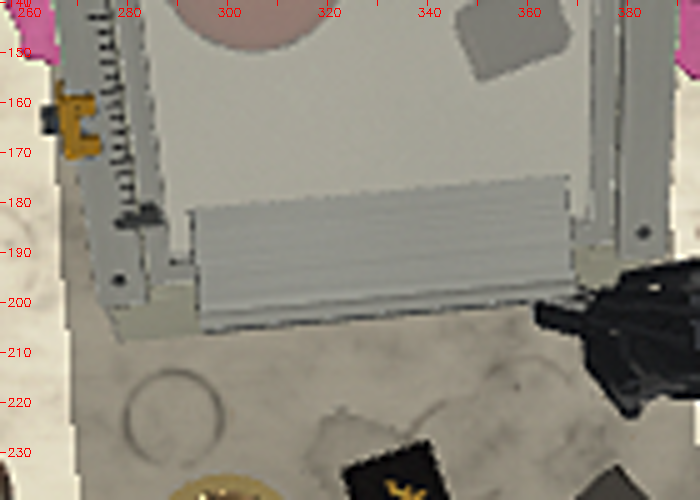

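The force is now a clean 3 N straight down the slope, so the fingertips are carrying the window. Next I'll push about 48 mm at a gentle pace, then measure.

```bash
python3 -m handwheel '0 -3 0 0 0 0 0; 0 -7 -1 0 0 0 0; 0 -11 -1 0 0 0 0; 0 -15 -1 0 0 0 0; 0 -19 -2 0 0 0 0; 0 -23 -2 0 0 0 0; 0 -27 -3 0 0 0 0; 0 -31 -3 0 0 0 0; 0 -35 -4 0 0 0 0; 0 -39 -4 0 0 0 0; 0 -43 -4 0 0 0 0; 0 -46 -5 0 0 0 0'
python3 - <<'E'
from wp import *
o=log();w=o["tcp_pos"]-Lip;print("lip-frame tcp",w@xl,w@yl,w@zl,o["joints"])
F=o["contact_force"];print("F lip axes",F@xl,F@yl,F@zl)
f=grab_frame("top");crop(f,260,150,40,45,13,"t9");g=grab_frame("scene");crop(g,275,170,40,40,14,"s9");crop(f,255,120,140,100,5,"t9w")
E
```

```text
clock: 11.9
tcp_pos: [0.6196, -0.0883, 0.2074]
orientation: [-1.754, 0.934, 0.079]
contact_force: [-0.2, 0.8, -2.4]
grip_width: 0.0001
lip-frame tcp 0.01604852189324186 -0.08800418552668993 0.03741099732955605 [ 0.3813  0.6595  0.1977  1.8631 -1.3112  1.3936  0.3981]
F lip axes 1.2513449046493599 0.7834507727156571 -2.0696477840811016
```

View pics/t9.png

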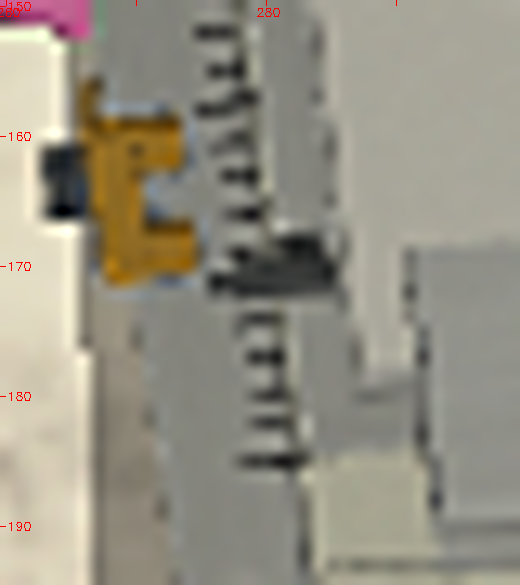

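View pics/s9.png

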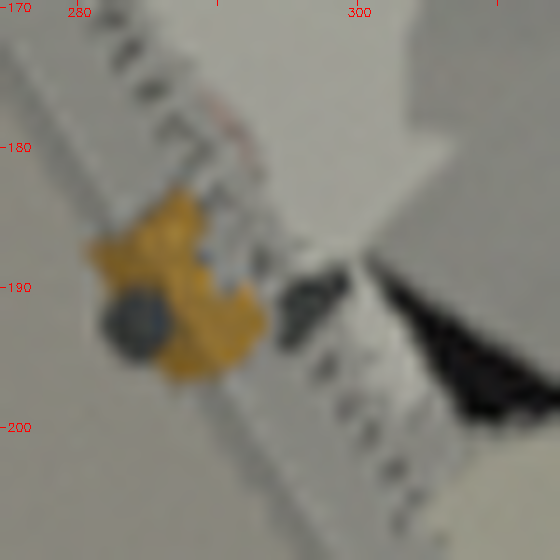

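View pics/t9w.png

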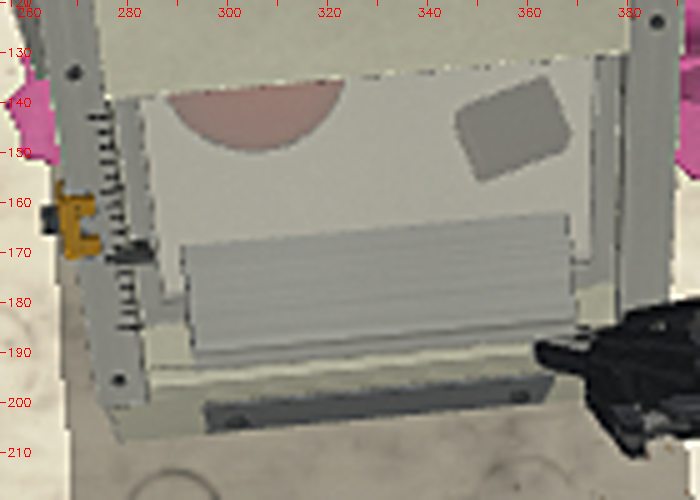

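```bash
python3 - <<'E'
from wp import *
a=grab_frame("scene");b=grab_frame("top")
def T(n,s,t):
    x,e=tri([(a,*s),(b,*t)]);w=x-Lip;print(n,x,"lip",w@xl,w@yl,w@zl,"res",e[0]);return x
P0=T("tip0",(302.8,207.2),(277.7,185.6));P1=T("tip1",(294.8,194),(275.8,171.4))
U=T("upper prong tip ctr",(289,185.2),(273.6,160.7));D=T("lower",(293.4,192.3),(274.6,168.6))
Gm=T("notch",(290.4,188.8),(273.2,164.7))
print("s now",(P1-P0)@zl,"remaining",(Gm-P1)@zl,((U+D)/2-P1)@zl)
for ds in(0,.005,.01,.015,.02,.025): print(ds,proj(b,P1+zl*ds),proj(a,P1+zl*ds))
E
```

```text
tip0 [0.6396 0.1522 0.2142] lip 0.032351470535645445 0.15204159029337413 0.05711802972527051 res 0.0006549640081632489
tip1 [0.6698 0.1524 0.2583] lip 0.0317539913853461 0.15174741657515536 0.11051076882950782 res 0.0005501918714610441
upper prong tip ctr [0.6912 0.1545 0.2881] lip 0.032218857265990684 0.15338722745940378 0.1472568076888546 res 0.0006010910183485047
lower [0.675  0.1545 0.2652] lip 0.03207979993368215 0.1536726615733803 0.11920497595702818 res 0.0006400394299127907
notch [0.6835 0.1572 0.278 ] lip 0.03182995419038195 0.15620258163857592 0.13453835273675901 res 9.993047347559087e-05
s now 0.0533927391042373 remaining 0.0240275839072512 0.022720122993433574
0 [[275.7182 171.2211]] [[294.9597 194.0554]]
0.005 [[275.5264 169.845 ]] [[294.1818 192.8095]]
0.01 [[275.3336 168.4623]] [[293.402  191.5609]]
0.015 [[275.1399 167.073 ]] [[292.6206 190.3094]]
0.02 [[274.9453 165.6771]] [[291.8373 189.0551]]
0.025 [[274.7498 164.2745]] [[291.0523 187.798 ]]
```

```bash
python3 -m handwheel '0 -2 0 0 0 0 0; 0 -5 -1 0 0 0 0; 0 -8 -1 0 0 0 0; 0 -11 -1 0 0 0 0; 0 -14 -1 0 0 0 0; 0 -16 -2 0 0 0 0; 0 -18 -2 0 0 0 0; 0 -18 -2 0 0 0 0'
python3 - <<'E'
from wp import *
o=log();w=o["tcp_pos"]-Lip;print("lip-frame tcp",w@xl,w@yl,w@zl,o["joints"])
F=o["contact_force"];print("F lip axes",F@xl,F@yl,F@zl)
f=grab_frame("top");crop(f,260,150,35,35,16,"t10");g=grab_frame("scene");crop(g,275,170,35,35,16,"s10")
E
```

```text
clock: 13.1
tcp_pos: [0.63, -0.0883, 0.2224]
orientation: [-1.754, 0.934, 0.079]
contact_force: [-1.1, -0.8, 0.4]
grip_width: 0.0
lip-frame tcp 0.01602305260390084 -0.08820172245650265 0.05564135477236222 [ 0.3725  0.6465  0.1997  1.8386 -1.3089  1.3996  0.3599]
F lip axes -1.141805232128949 -0.7574248251400109 -0.30990696930053396
```

View pics/t10.png

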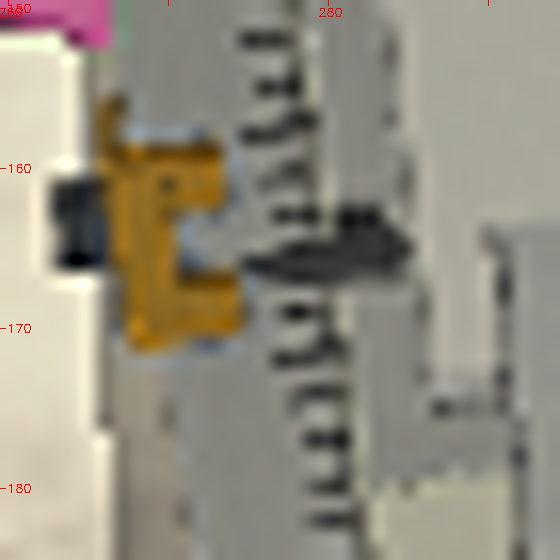

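View pics/s10.png

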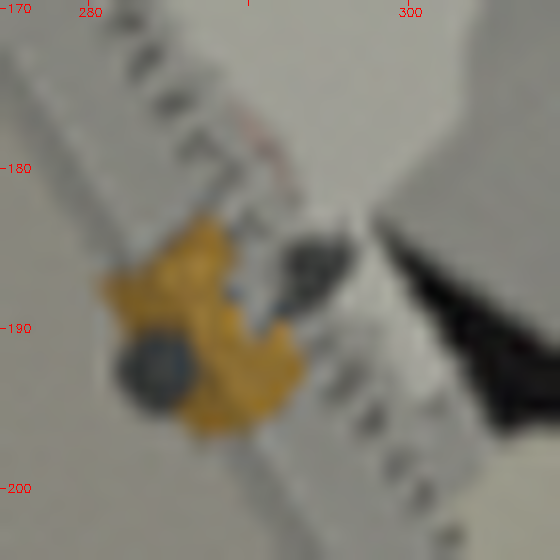

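```bash
python3 -m handwheel '0 -1 0 0 0 0 0; 0 -2 0 0 0 0 0; 0 -3 0 0 0 0 0; 0 -4 0 0 0 0 0; 0 -4 0 0 0 0 0'
python3 - <<'E'
from wp import *
o=log();w=o["tcp_pos"]-Lip;print("lip-frame tcp",w@xl,w@yl,w@zl)
F=o["contact_force"];print("F lip axes",F@xl,F@yl,F@zl)
f=grab_frame("top");crop(f,260,150,35,35,16,"t11");g=grab_frame("scene");crop(g,275,170,35,35,16,"s11")
E
```

```text
clock: 13.82
tcp_pos: [0.6323, -0.0881, 0.2253]
orientation: [-1.754, 0.934, 0.079]
contact_force: [-1.9, -0.8, -0.5]
grip_width: -0.0
lip-frame tcp 0.01621071937565639 -0.08805657642714465 0.05933784729074674
F lip axes -1.2491860872254241 -0.8095247235023383 -1.4807745725991104
```

View pics/t11.png

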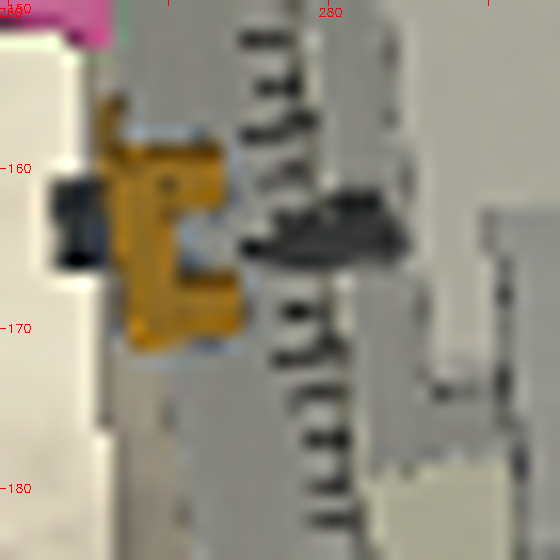

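View pics/s11.png

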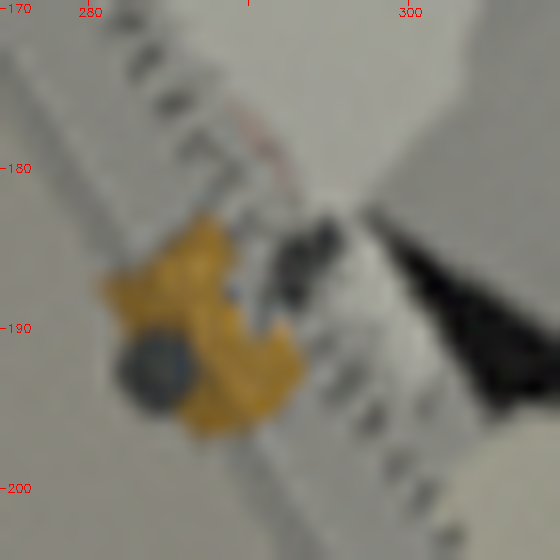

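Top view: the pointer tip is at v≈165.0 against a gap middle of ≈164.8, and the scene view suggests 1–2 mm still to go. One more millimetre, then I'll back off.

```bash
python3 -m handwheel '0 -1 0 0 0 0 0; 0 -1 0 0 0 0 0; 0 1 0 0 0 0 0; 0 3 0 0 0 0 0; 0 8 1 0 0 0 0; 0 15 2 0 0 0 0; 0 30 3 0 0 0 0; 0 45 4 0 0 0 0; 0 45 4 0 0 0 0'
python3 - <<'E'
from wp import *
o=log();w=o["tcp_pos"]-Lip;print("lip-frame tcp",w@xl,w@yl,w@zl,o["contact_force"])
f=grab_frame("top");crop(f,260,150,35,35,16,"t12");crop(f,240,140,160,120,5,"t12w");g=grab_frame("scene");crop(g,275,170,35,35,16,"s12")
E
```

```text
clock: 15.05
tcp_pos: [0.6046, -0.0891, 0.1869]
orientation: [-1.753, 0.937, 0.082]
contact_force: [-0.0, -0.8, -0.1]
grip_width: 0.0003
lip-frame tcp 0.015547912177947237 -0.08853656884611168 0.011983727835772832 [-0.0223 -0.7681 -0.0619]
```

View pics/t12.png

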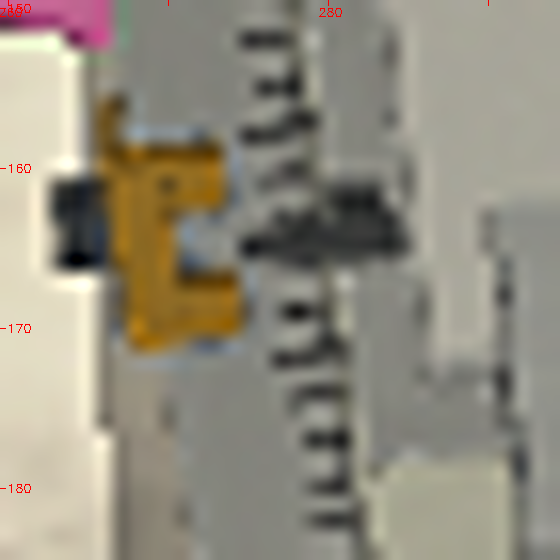

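View pics/s12.png

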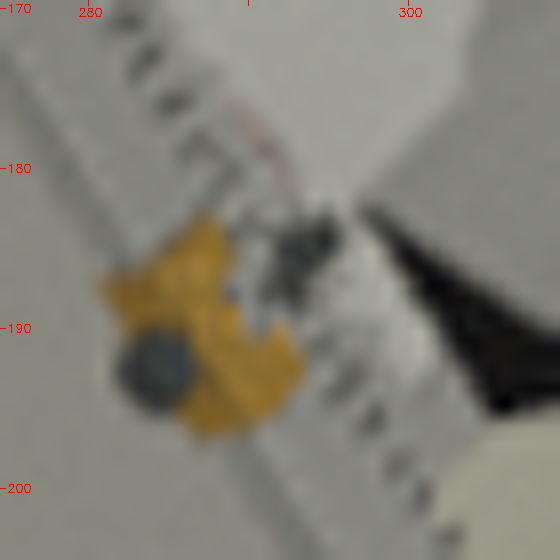

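View pics/t12w.png

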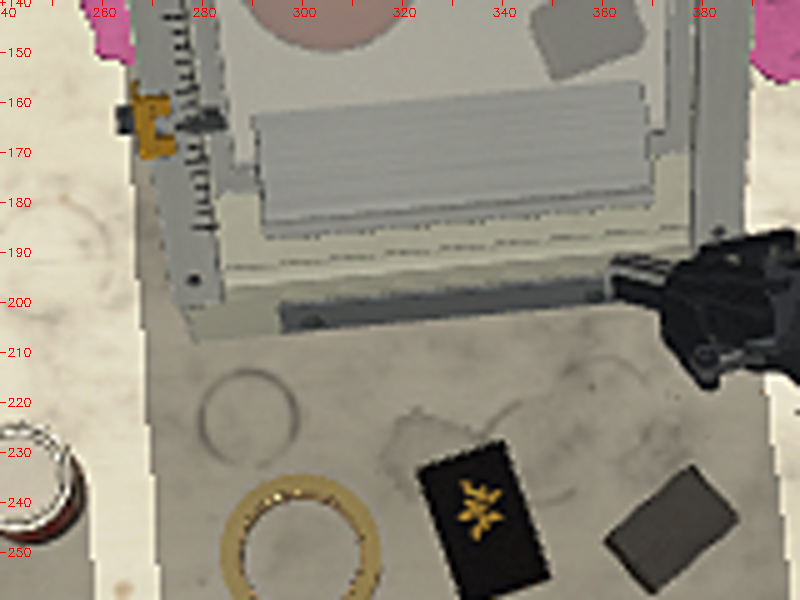

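The pointer tip at top (274.7,164.9) now stands level with the middle of the clip gap (≈164.8), and the gripper is off the lip. I'll retreat clear.

```bash
python3 -m handwheel '0 10 0 0 0 0 0; 0 15 -20 0 0 0 0; 0 15 -50 0 0 0 0; 0 10 -85 0 0 0 0; 0 0 -120 0 0 0 0; 0 0 -120 0 0 0 0; 0 0 -120 0 0 0 0'
python3 - <<'E'
from wp import *
o=log();print(o["contact_force"],o["joints"],o["qvel"])
for k in("top","scene"):
    f=grab_frame(k);cv2.imwrite(f"pics/{k}13.png",f["pixels"][:,:,::-1])
    crop(f,*((260,150) if k=="top" else (275,170)),35,35,16,k+"13c")
E
```

```text
clock: 16.02
tcp_pos: [0.5599, -0.1888, 0.2367]
orientation: [-1.753, 0.934, 0.08]
contact_force: [0.5, 0.2, 1.2]
grip_width: 0.0002
[0.4689 0.1724 1.2259] [ 0.5234  0.6484  0.2654  1.8045 -1.1805  1.5531  0.3991] [-0.0167  0.01   -0.0178  0.0129 -0.0019 -0.0014 -0.0018]
```

View pics/top13.png

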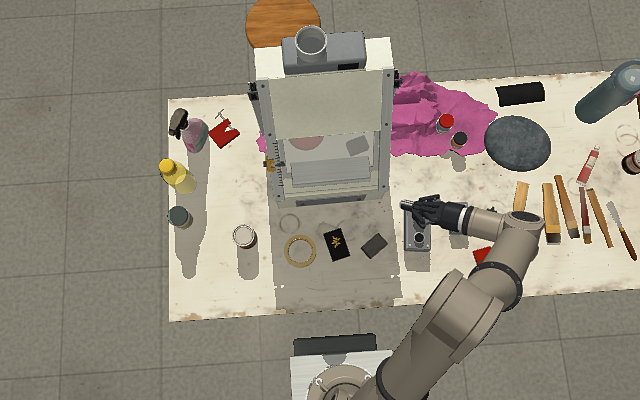

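View pics/scene13.png

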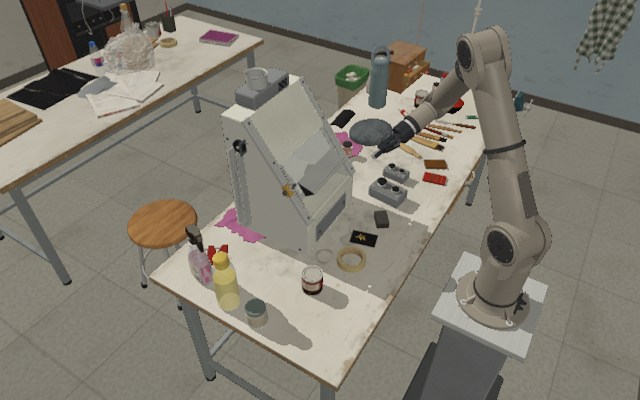

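View pics/top13c.png

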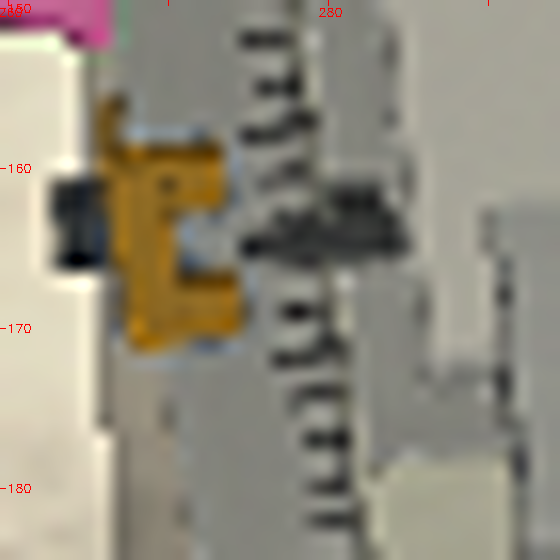

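The robot is clear. The pointer holds at the middle of the gap, the clip is unmoved, and the loose items are where they were.

```bash
python3 -c "
from bench import workorder,readout
print(workorder.hand_in(), readout.get_obs()['clock'])"
```

```text
the job is handed in; nothing more can be done
the job is handed in; nothing more can be done
```

The dust hood is ready and the job was handed in at about 16 s, well inside the 54 s limit. No verdict was reported.

- **Start button:** With the window shut, I pressed the larger box's flat start button to its stop. The fingertips bottomed at z = 0.062 m with about 27 N, and the picture afterwards showed the button out again. I did not touch the stop button.
- **Window:** I pushed it up with closed fingertips under the lip, about 78 mm up the slope at roughly 2–3 N. The pointer's last position in the top view was row 164.9 against 164.8 for the middle of the gap. The last scene-view reading, taken before the final 1 mm push, put it 1–2 mm low. I trust the match to about 1–2 mm.
- **Final state:** The window did not move when the fingers withdrew. The arm ended clear of everything, and the clip and loose items looked unmoved in the pictures.

**First contact went wrong:** The lip's right-hand end touched the base of the fingers with about 5 N, which moved the window roughly 3 mm. I backed off and took hold again with the fingertips only.

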